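Unhook a binder clip from its lipped rail

ROBOT

A 7-joint arm with a two-finger parallel gripper is mounted at the origin on the work surface. World frame = base frame: x ahead of the robot, y to its left, z up, the work surface at z = 0. Lengths are in m, angles in rad, forces in N, time in s.
With the tool pointing down it reaches from about 0.425 to 0.825 m from the base axis. Payload 3.6 kg.
Tool frame: the origin (TCP) lies between the finger pads; the fingertips stand 14 mm ahead of it and the grasp point (between the pads) lies 5 mm behind it (bot.finger_overhang is the z of the fingertips in the tool frame, in m); z points along the fingers, y is the line along which they close (so a half turn about z gives the same grasp; the last joint's range is limited). The gripper opens to 85 mm and grips with 20 to 120 N. Pads are 22 mm wide; open, the fingers measure 114 mm over their backs; the gripper's body (76 mm by 85 mm) begins 54 mm behind the grasp point. The pads swing forward as they close: fully open they stand 13 mm farther back than shut.
Start: joints at [-1.165, 0.615, -0.013, 1.423, 0.008, 1.103, -0.04], TCP at [0.273, 0.59, 0.245] pointing down, gripper open.
Joint ranges: [-3.12, 3.12], [-0.3, 2.06], [-1.34, 1.32], [0.26, 2.42], [-1.36, 4.5], [0.01, 1.98], [-2.84, 2.84]. Speed limits (rad/s): [2.79, 2.79, 3.14, 3.14, 3.14, 3.14, 3.14].

INTERFACE

Orientations are given as a unit quaternion [w, x, y, z].
In Python, from rig import bot gives the robot as it stands.
- The arm moves only by the tool jog_arm, never from a script. Its argument "rows" is a list of rows, each a list of 3 entries, a list of its own where there are three numbers: the shift along the world's x, y, z in m, then the turn, a rotation vector about the world's x, y, z in degrees, then the finger opening in m, from 0 to 0.0854. A call has 1 to 20 rows; each row shifts and turns the commanded pose from where the row before left it; what a row does not reach is not made up. A row lasts 1/10 s, in which the tool goes at most 50 mm and 8.59 degrees, less where a joint would pass 70% of its speed; a pose out of reach is approached as far as the arm can. A call is refused whole if a number of a shift passes 0.05 or a number of a turn 8.59, either way. A call with a gripper value outside its range is refused whole. The fingers move at their own pace and stop on an object; the grip force is fixed at half the most. Time passes only in rows, so rows that do not move let the fingers close. It gives the time, the measured TCP pose, the force, the opening and the grip force at its end, in the units of the state.
- bot.sense(): the state, without advancing time (a new reading comes with each control period).
- bot.snapshot(name): name is "scene" or "top" or "wrist"; returns the picture (480x640x3 uint8, blue, green, red); there is no depth.
- bot.camera_params(name): a dict with "fx", "fy", "cx", "cy" (pixels), "k1" (the pictures are not rectified: a ray, as slopes to the right and down, at radius r is drawn at 1 + k1 r^2 times it, then the intrinsics apply), "rvec" (rotation vector, rad) and "tvec" (3), from world to camera coordinates, as OpenCV has them. Camera axes: x right, y down, z forward; pixel columns grow to the right and rows downward; lengths in m; the calibration is good to about 2 mm. A picture is of the moment at which its call begins: read the wrist's pose just before it. camera_params takes no time and is no camera call; for the wrist camera it gives the pose at the moment of the call.
- bot.finish_job(): hands the job in; it is judged then, once.
The state is a dict: "clock": time; "joint_pos": joint angles; "joint_velocities": joint speeds; "tau": joint torques, N m; "tcp_pos": TCP position; "orientation": TCP orientation; "force": force on the tool from outside, world axes, zero at the start; "moment": the same for the moment, N m; "opening": finger opening in m; "grip_force": force on a finger pad.
Only numpy, scipy, OpenCV 4.12 (cv2) and the standard library are available. Lean on these libraries where they do the work, as an engineer would, in place of code of your own. Each camera call takes 0.05 s, during which the arm holds its last target. There are 200 camera calls.

TASK

Take the wider of the two steel binder clips off the hook rail and stand it upright on its spine, on the floor of the open teal clip box, setting it down rather than dropping it. The clip is held behind a lip: lift it gently until you feel the sprung stop, tilt its foot out over the lip and draw it down out of the sleeve, never forcing it against the rail. Leave the other clip where it sits and do not disturb the stapler, the jar or the rubber thimble.

Things in the scene. Friction and masses are not known exactly. Their poses are not given: they have to be found in the camera images.
- wide_clip: the clip to take: steel binder clip, about 0.1 kg, 90 mm high. Origin: centre of the spine's underside; z up the clip, front to -x. Spine 51 mm wide (y), 20 thick (x), 14 high; jaws taper up to z = 39 mm. Upright back lever: flat plate 4 mm thick (x), 26 wide (y), at x = 0 up to z = 90. Level front lever: see wide_clip_grip
- wide_clip_top (a point): middle of the upper end of the wide clip's upright back lever (0, 0, 90 mm in the clip's frame); it stands 7 mm up inside the bay's sleeve
- wide_clip_grip (a point): where to grip the wide clip: (-44, 0, 40 mm) in its frame, on its level front lever, a bar 22 mm wide (y), 12 mm high (z 34 to 46), reaching out to x = -58 mm; 50 mm free on each side. Gripped hard or off-centre, the clip presses on its trough
- narrow_clip: the other clip, to be left alone: just like the wide one, but its spine and jaws are only 32 mm wide (y)
- rail: grey painted hook rail on two posts, fixed, 262 mm long (y), up to 270 mm high, front to -x, nothing in front of its x = -20 mm but the clips' levers and feet of the posts; origin on the shelf under its middle. Two like bays at y = +65 and -65 mm; either clip may be in either, turned like the rail, its x = 0 at the rail's x = 0 (within 1 mm)
- bay_left (a point): bay at the rail's y = +65 mm: mid trough floor, 110 mm above the shelf, where a clip's spine stands. Trough inside from x = -12 to +12 mm, back wall 24 mm wide and 28 high, side cheeks 30 mm high and 58 apart. In front of it a steel retaining lip, x -12 to -16 mm, 50 mm wide, rising 5 to 21 mm above the trough floor (differs by bay and day, not measured)
- bay_right (a point): the same in the bay at the rail's y = -65 mm. In both, lip and stop share one clamped carriage: a clip can be lifted 2.5 mm more than its lip is high (7.5 to 23.5 mm) before its top meets the sprung stop, which resists with 2 N at once and 8 N more per mm. Over 18 N between wide clip and rail, lip or stop counts as forcing
- sleeve_left (a point): centre of the lower mouth of the sleeve over the left bay, 83 mm above the trough floor, at the rail's x = 0. Sleeve 32 mm high, inside x -16 to +10 mm and 34 mm wide (y), front wall 3 mm; it holds the top of the back lever, and the stop is in it
- sleeve_right (a point): the same over the right bay. A clip lifted to the stop and tilted 22 degrees about its top, foot towards the rail's -x, has its foot past the lip with the lever free in the sleeve; it then comes out along its own length, down and forward, 45 mm
- clip_box: open teal plastic box, fixed, 130 (x) x 100 (y) x 30 mm high, walls and floor 4 mm; origin: centre of its underside
- clip_box_in (a point): centre of the clip box's inner floor
- stapler: chrome stapler, 135 x 34 x 50 mm high, lying along its x under the rail; origin: centre of its underside
- jar: open glass jar of coloured clips, 68 mm across, 75 mm high; origin: centre of its underside
- thimble: rubber finger cone, 22 mm across, 31 mm high; origin: centre of its underside

How it is judged:
On the way:
1. the wide clip is tilted with its foot out past the lip while its top is still in the sleeve (x of wide_clip in the frame of rail below -0.022 m and x of wide_clip_top in the frame of rail above -0.018 m and z of wide_clip_top in the frame of rail above 0.194 m), for 0.05 s.
At the end, for the whole second after the job is handed in: the wide clip stands upright (within 0.12 rad) and still on the floor of the clip box, released; the narrow clip is still in its bay, within 8 mm of its start (x of wide_clip in the frame of clip_box between -0.055 and 0.055 m and y of wide_clip in the frame of clip_box between -0.04 and 0.04 m and z of wide_clip in the frame of clip_box below 0.009 m and angle between wide_clip's own z axis and vertical below 0.12 rad and linear speed of wide_clip below 0.02 m/s and distance of narrow_clip from where it was at the start of the episode below 0.008 m); the robot touches nothing.
It fails at once if the wide clip is forced against the rail, lip or stop (over 18 N) (contact force between wide_clip and rail above 18 N).
It fails at once if the wide clip is dropped (falls free faster than 0.5 m/s) (linear speed of wide_clip above 0.5 m/s and contact force between wide_clip and the fingers below 0.05 N).
It fails at once if the narrow clip is disturbed (moved over 8 mm) (distance of narrow_clip from where it was at the start of the episode above 0.008 m).
It fails at once if the stapler, jar or thimble is disturbed (moved over 15 mm) (distance of any of stapler, jar, thimble from where it was at the start of the episode above 0.015 m).
It also fails if it takes over 66 s, if anything falls off the work surface, if the arm or the gripper's body presses on something with over 40 N, if the wrist force passes 120 N, or if a joint passes its speed limit or range.

## Working session

There is one attempt and no reset: what is moved stays moved. The work goes in short steps, Python scripts to look and compute and a tool call to move; the robot and the scene stay as the last step left them, time stands still between calls to the robot, and variables do not carry over. Pictures are saved under pics/ and viewed, at most 10 in all, crops included, and the job is handed in when it is done.

Besides the shell and the picture viewer there is one more tool, called after "Request:" in YAML: its name, and indented under it one key for each argument. jog_arm: Moves the arm, as the interface text tells. Its arguments: {"type":"object","properties":{"rows":{"type":"array","items":{"type":"array"}}},"required":["rows"]}

```bash
mkdir -p pics; python3 - <<'E'
from rig import bot
import cv2
for n in ("scene","top"):
    cv2.imwrite(f"pics/{n}0.png",bot.snapshot(n)); print(n,bot.camera_params(n))
print(bot.sense())
E
```

```text
scene {'fx': 554.3718172070219, 'fy': 554.3718172070219, 'cx': 329.68876252636704, 'cy': 237.49532380991928, 'k1': -0.02557258506194892, 'rvec': array([ 0.82384135,  2.49246887, -1.13264507]), 'tvec': array([ 0.42154351, -0.07084427,  1.39402162])}
top {'fx': 466.69156864539, 'fy': 466.69156864539, 'cx': 318.5456599687954, 'cy': 241.29671897889966, 'k1': -0.013686229329065599, 'rvec': array([ 2.08216574, -2.11454375,  0.25122328]), 'tvec': array([-0.00330857,  0.55141117,  1.05201901])}
{'clock': 0.1, 'joint_pos': array([-1.16449407,  0.61582777, -0.01263417,  1.42476274,  0.0080919 ,
        1.10340625, -0.04040067]), 'joint_velocities': array([ 1.93108437e-03, -2.91940310e-03, -3.98150556e-04, -1.90241558e-03,
        4.36916219e-05, -8.38490662e-04, -6.75026806e-04]), 'tau': array([ 1.81122548e-03, -4.70381248e+01,  2.60519637e-01, -1.71569556e+01,
        1.00808783e-02,  5.93164455e-03,  2.12261023e-05]), 'tcp_pos': array([0.27231981, 0.58947064, 0.2442425 ]), 'orientation': array([-2.46509255e-04,  2.14678945e-01,  9.76683964e-01, -1.15110005e-03]), 'force': array([-0.53710418,  0.31781251, -0.73304811]), 'moment': array([ 0.00153265, -0.04776171, -0.02594958]), 'grip_force': 0.0, 'opening': 0.08532507834871086}
```

View pics/scene0.png

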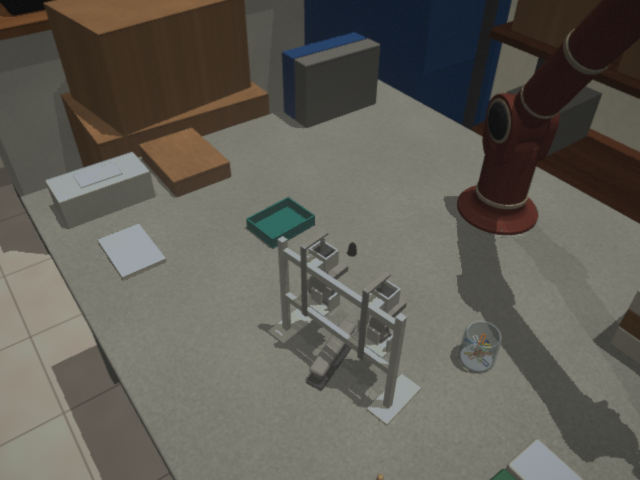

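View pics/top0.png

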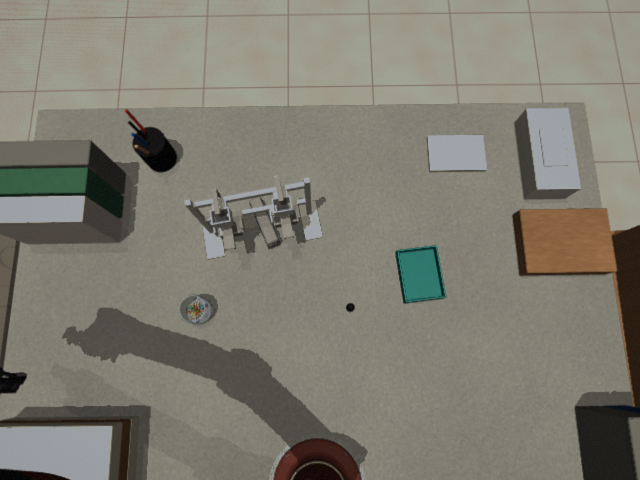

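The scene view shows the rail from behind, spanning (283,245) to (400,320), with the stapler beneath it. The top view shows the rail at (187,204)–(308,182), the clip levers pointing toward the robot, the box at (420,275), the jar at (197,309) and the thimble at (350,307). I'll enlarge both.

```bash
cat > h.py <<'E'
import numpy as np,cv2
from rig import bot
def cam(n,c=None):
    c=c or bot.camera_params(n)
    K=np.array([[c['fx'],0,c['cx']],[0,c['fy'],c['cy']],[0,0,1]]);return K,np.array([c['k1'],0,0,0,0.]),np.array(c['rvec']),np.array(c['tvec'])
def onz(n,uv,z,c=None):
    K,d,r,t=cam(n,c);R=cv2.Rodrigues(r)[0]
    p=cv2.undistortPoints(np.array([[uv]],float),K,d)[0,0]
    o=-R.T@t;v=R.T@np.array([p[0],p[1],1]);return o+v*(z-o[2])/v[2]
def proj(n,P,c=None):
    K,d,r,t=cam(n,c);return cv2.projectPoints(np.array(P,float).reshape(-1,3),r,t,K,d)[0][:,0]
E
python3 - <<'E'
import cv2
a=cv2.imread('pics/top0.png')[165:270,175:335];b=cv2.imread('pics/scene0.png')[225:425,265:425]
cv2.imwrite('pics/topc.png',cv2.resize(a,(800,525),interpolation=cv2.INTER_CUBIC))
cv2.imwrite('pics/scenec.png',cv2.resize(b,(480,600),interpolation=cv2.INTER_CUBIC))
from h import *
print('rail ends z.27',onz('top',(187,204),.27),onz('top',(308,182),.27))
print('box floor corners z.03',[onz('top',p,.03).round(3) for p in [(396,249),(437,246),(445,298),(405,303)]])
print('jar',onz('top',(197,309),.05),'thimble',onz('top',(350,307),.02))
E
```

```text
rail ends z.27 [0.5822095  0.24870889 0.27      ] [0.62471931 0.00851096 0.27      ]
box floor corners z.03 [array([ 0.537, -0.202,  0.03 ]), array([ 0.543, -0.304,  0.03 ]), array([ 0.415, -0.314,  0.03 ]), array([ 0.404, -0.217,  0.03 ])]
jar [0.39586735 0.27590135 0.05      ] thimble [ 0.39794104 -0.08539329  0.02      ]
```

View pics/topc.png

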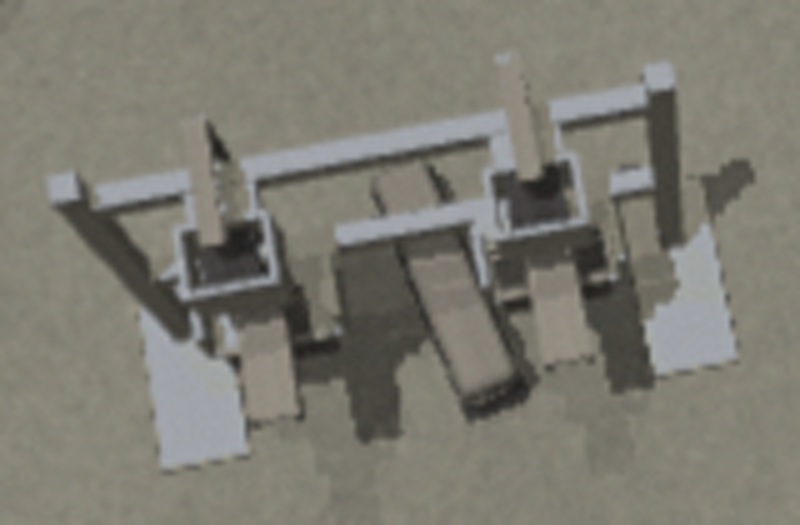

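View pics/scenec.png

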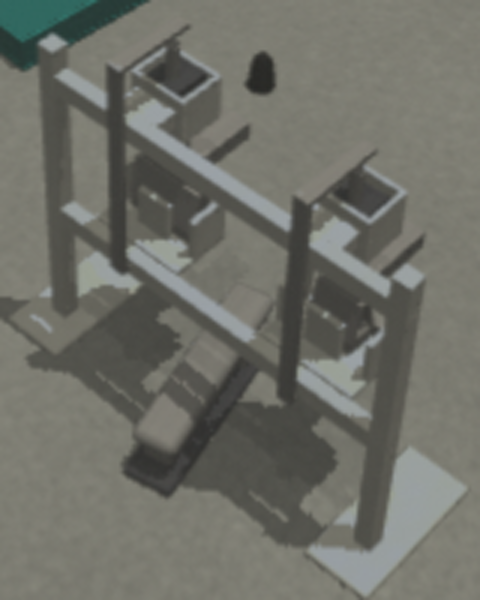

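```bash
python3 - <<'E'
from h import *
f=lambda x,y,z: onz('top',(175+x/5-.4,165+y/5-.4),z)
yaw=np.arctan2(.2487-.0085,.5822-.6247)-np.pi/2; print('yaw',np.degrees(yaw))
X=np.array([np.cos(yaw),np.sin(yaw),0]);Y=np.array([-X[1],X[0],0])
post=(f(64,187,.27)+f(660,75,.27))/2; print('post mid',post, post@X,post@Y)
for n,s,l in (('L',(226,256),[(248,425),(298,415)]),('R',(535,197),[(540,368),(595,357)])):
    p=f(*s,.225); q=(f(*l[0],.156)+f(*l[1],.156))/2
    w=np.linalg.norm(f(*l[0],.156)-f(*l[1],.156))
    print(n,'sleeve',p.round(4),(p@X+.003).round(4),(p@Y).round(4),'lever end',q.round(4),(q@X+.058).round(4),(q@Y).round(4),'w',w)
# scene-based check of the lever/sleeve, post tops in scene crop
g=lambda x,y,z: onz('scene',(265+x/3-.33,225+y/3-.33),z)
for p in [(52,43),(408,280)]: a=g(*p,.27);print('scene post',a.round(4),a@X,a@Y)
for p in [(177,75),(365,193)]: a=g(*p,.225);print('scene sleeve',a.round(4),a@X+.003,a@Y)
E
```

```text
yaw 10.03383222578937
post mid [0.60811436 0.12969549 0.27      ] 0.6214100842813982 0.021760249057734767
L sleeve [0.5704 0.1925 0.225 ] 0.5982 0.0901 lever end [0.5161 0.1842 0.156 ] 0.5983 0.0914 w 0.022129416719508566
R sleeve [0.594  0.0647 0.225 ] 0.5992 -0.0398 lever end [0.54   0.0554 0.156 ] 0.5994 -0.0395 w 0.024612086434949953
scene post [0.6643 0.0453 0.27  ] 0.6620208719443947 -0.07115114499050923
scene post [0.6236 0.2788 0.27  ] 0.6626730397871469 0.16586162772590854
scene sleeve [0.5955 0.0646 0.225 ] 0.600643565735913 -0.040124202732157874
scene sleeve [0.5709 0.1954 0.225 ] 0.5992539971903439 0.09293947924144488
```

Wide clip appears to be in the right bay, because its jaws look wider there in the scene view. Both cameras agree on the sleeve positions to about 2 mm. Next I'll move to a viewing pose in front of that bay.

Request:
jog_arm:
  rows:
    - [[0.013,-0.039,0.001],[0,0,5],0.06]
    - [[0.013,-0.039,0.001],[0,0,5],0.06]
    - [[0.013,-0.039,0.001],[0,0,5],0.06]
    - [[0.013,-0.039,0.001],[0,0,5],0.06]
    - [[0.013,-0.039,0.002],[0,0,5],0.06]
    - [[0.013,-0.039,0.002],[0,0,5],0.06]
    - [[0.013,-0.039,0.002],[0,0,4.8],0.06]
    - [[0.013,-0.039,0.002],[0,0,0],0.06]
    - [[0.013,-0.039,0.002],[0.7,-3.94,0],0.06]
    - [[0.013,-0.039,0.002],[0.7,-3.94,0],0.06]
    - [[0.014,-0.039,0.001],[0.7,-3.94,0],0.06]
    - [[0.014,-0.039,0.001],[0.7,-3.94,0],0.06]
    - [[0.014,-0.039,0.001],[0.7,-3.94,0],0.06]
    - [[0.014,-0.041,0.001],[0.7,-3.94,0],0.06]
    - [[0,0,0],[0.7,-3.94,0],0.06]
    - [[0,0,0],[0.7,-3.94,0],0.06]
    - [[0,0,0],[0.7,-3.94,0],0.06]
    - [[0,0,0],[0.7,-3.94,0],0.06]
    - [[0,0,0],[0,0,0],0.06]
    - [[0,0,0],[0,0,0],0.06]

```text
clock: 2.1
tcp_pos: [0.4607, 0.0399, 0.2864]
orientation: [0.328, -0.082, 0.941, 0.03]
force: [0.5, -0.7, -1.2]
opening: 0.0601
grip_force: 0.0
```

```bash
python3 - <<'E'
from h import *
import pickle
c=bot.camera_params('wrist');im=bot.snapshot('wrist');cv2.imwrite('pics/w1.png',im);pickle.dump(c,open('w1.pkl','wb'))
s=bot.sense();print(s['joint_pos'].round(3),s['tcp_pos'],s['orientation'])
R=cv2.Rodrigues(c['rvec'])[0];print('cam pos',-R.T@c['tvec'],'fwd',R[2], 'fx',c['fx'])
yaw=np.radians(10.03);X=np.array([np.cos(yaw),np.sin(yaw),0]);Y=np.array([-X[1],X[0],0]);O=.599*X+.0258*Y
Z=np.array([0,0,1.])
for y in(-.065,.065):
  for d in[(-.058,0,.156),(-.044,0,.15),(-.014,0,.11),(-.019,0,.193),(0,0,.11)]:
    print(y,d,proj('wrist',O+X*d[0]+Y*(y+d[1])+Z*d[2],c).round(0))
E
```

```text
[ 0.207  0.095 -0.341  2.367 -0.306  0.015  1.929] [0.46069181 0.04054843 0.28619759] [ 0.32808634 -0.08265638  0.94053382  0.03038769]
cam pos [0.32351066 0.01640092 0.33880801] fwd [ 0.81800691  0.14595276 -0.5563834 ] fx 395.40463893461737
-0.065 (-0.058, 0, 0.156) [[319. 193.]]
-0.065 (-0.044, 0, 0.15) [[319. 199.]]
-0.065 (-0.014, 0, 0.11) [[318. 185.]]
-0.065 (-0.019, 0, 0.193) [[319. 265.]]
-0.065 (0, 0, 0.11) [[318. 195.]]
0.065 (-0.058, 0, 0.156) [[499. 193.]]
0.065 (-0.044, 0, 0.15) [[490. 198.]]
0.065 (-0.014, 0, 0.11) [[466. 184.]]
0.065 (-0.019, 0, 0.193) [[492. 264.]]
0.065 (0, 0, 0.11) [[462. 195.]]
```

View pics/w1.png

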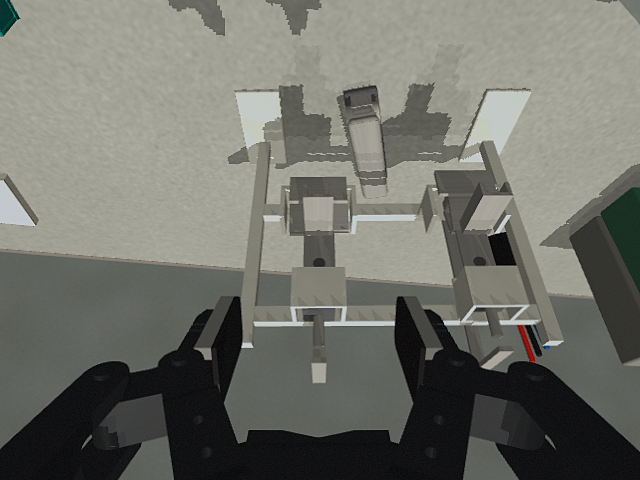

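The wide clip is in the right bay: it fills the trough between the cheeks at (290–350,180–235), with its lever at (319,210). The arm is at a j6 limit, so I'll fit a kinematic model to check reachability at different grip pitches.

```bash
cat > kin.py <<'E'
import numpy as np, itertools
from scipy.optimize import least_squares
from scipy.spatial.transform import Rotation as Ro
D=[([-1.16449407,.61582777,-.01263417,1.42476274,.0080919,1.10340625,-.04040067],[.27231981,.58947064,.2442425],[-2.465e-4,.214679,.976684,-.001151]),
([.207,.095,-.341,2.367,-.306,.015,1.929],[.46069,.04055,.2862],[.32808634,-.08265638,.94053382,.03038769])]
def fk(q,p,s):
    T=lambda ax,a:Ro.from_euler(ax,a)
    R=T('z',s[0]*q[0]+p[4]);x=np.array([0,0,p[0]])
    R=R*T('y',q[1])*T('z',s[1]*q[2]);x=x+R.apply([0,0,p[1]])
    R=R*T('y',q[3])*T('z',s[2]*q[4]);x=x+R.apply([0,0,p[2]])
    R=R*T('y',q[5])*T('z',s[3]*q[6]+p[5]);x=x+R.apply([0,0,p[3]])
    return x,R
def res(p,s,D):
    o=[]
    for q,x,w in D:
        a,R=fk(q,p,s);o+=list((a-x)*5)+list((R.inv()*Ro.from_quat([w[1],w[2],w[3],w[0]])).as_rotvec())
    return o
def fit(D):
    b=None
    for s in itertools.product((1,-1),repeat=4):
        for y in (0,np.pi/2,np.pi,-np.pi/2):
            for y0 in (0,2.3):
                r=least_squares(res,[.36,.44,.44,.28,y0,y],args=(s,D))
                if b is None or r.cost<b[0]: b=(r.cost,r.x,s)
    return b
if __name__=='__main__': 
    b=fit(D);print(b);print(np.round(res(b[1],b[2],D),4))
E
python3 kin.py
```

```text
(np.float64(0.000509856796451835), array([ 0.24660503,  0.55360232,  0.37054862,  0.28675771, -0.03644885,
        1.5383362 ]), (-1, -1, -1, -1))
[ 0.0087 -0.0031 -0.0011  0.     -0.0001 -0.004  -0.0032  0.0192  0.0011
 -0.0228 -0.0002  0.004 ]
```

```bash
cat > plan.py <<'E'
from kin import *
b=fit(D);P,S=b[1],b[2]
lo=np.array([-3.12,-.3,-1.34,.26,-1.36,.01,-2.84])+.03;hi=np.array([3.12,2.06,1.32,2.42,4.5,1.98,2.84])-.03
lo[5]=.015
def ik(x,R,q0,reg=.02):
    f=lambda q:(lambda a:np.r_[(a[0]-x)*5,(a[1].inv()*R).as_rotvec(),reg*(q-q0)])(fk(q,P,S))
    r=least_squares(f,np.clip(q0,lo+1e-3,hi-1e-3),bounds=(lo,hi));e=f(r.x);return r.x,np.linalg.norm(e[:3])/5,np.linalg.norm(e[3:6])
yaw=np.radians(10.03)
X=np.array([np.cos(yaw),np.sin(yaw),0]);Y=np.array([-X[1],X[0],0]);Z=np.array([0,0,1.]);O=.599*X-.0392*Y
def tool(pitch,X,sg=1):
    Y=np.cross(Z,X);z=np.cos(pitch)*X-np.sin(pitch)*Z;y=sg*Y;return Ro.from_matrix(np.c_[np.cross(y,z),y,z])
def clip(origin,tilt,X,pitch,sg=1,gx=-.044):
    # clip with foot tilted toward -X ; returns TCP pos, rot
    Y=np.cross(Z,X);Rt=Ro.from_rotvec(Y*tilt) # about +Y takes -Z -> -X
    R=Rt*tool(pitch,X,sg);g=origin+Rt.apply(gx*X+.04*Z)
    return g+R.apply([0,0,.005]),R
def railseq(pitch,lift=.0155,sg=1,gx=-.044):
    B=O+.110*Z;out=[]
    for l in (0,lift): out.append(clip(B+l*Z,0,X,pitch,sg,gx))
    top=B+(lift+.09)*Z
    for t in (7,15,22):
        a=np.radians(t);Rt=Ro.from_rotvec(Y*a);out.append(clip(top-Rt.apply(.09*Z),a,X,pitch,sg,gx))
    for d in (.025,.05): out.append(clip(top-Rt.apply((.09+d)*Z),a,X,pitch,sg,gx))
    return out
E
python3 - <<'E'
from plan import *
rng=np.random.default_rng(0)
q0=np.array(D[1][0])
for pitch in (40,50,55,60,65):
  for name,sts in (('cur',[q0]),('any',[rng.uniform(lo,hi) for _ in range(25)])):
    best=None
    for q in sts:
        qs=[];er=[]
        for k,(x,R) in enumerate(railseq(np.radians(pitch))):
            q,e,a=ik(x,R,q,.003 if k==0 else .02);qs.append(q);er.append(e*1000+np.degrees(a))
        jump=np.max(np.abs(np.diff(qs,axis=0)))
        sc=max(er)+3*jump
        if best is None or sc<best[0]:best=(sc,er,qs,jump)
    print(pitch,name,np.round(best[1],1),'jump',best[3].round(2));print(np.round(best[2],2)[[0,4,6]])
E
```

```text
40 cur [46.5 43.7 29.4 12.6  0.1  3.   8.7] jump 0.19
[[ 0.05  0.47 -0.19  2.16 -1.14  0.02  2.81]
 [-0.18  0.41  0.09  2.2  -1.11  0.09  2.73]
 [-0.06  0.48 -0.07  2.23 -1.18  0.02  2.81]]
40 any [15.1 12.7  0.   0.1  3.8  0.   0. ] jump 0.29
[[ 0.18  0.6  -0.4   2.39  2.96  0.63 -1.26]
 [-0.03  0.42 -0.12  2.23  2.71  0.02 -1.08]
 [ 0.03  0.5  -0.2   2.29  2.74  0.14 -1.1 ]]
50 cur [26.8 23.9  9.5  0.2  0.1  0.   0.1] jump 0.36
[[-0.02  0.48 -0.12  2.17 -1.17  0.02  2.81]
 [-0.5   0.48  0.53  2.07 -0.72  0.44  2.32]
 [-0.36  0.51  0.34  2.16 -0.86  0.27  2.47]]
50 any [0.  0.  0.1 0.1 0.  0.  0. ] jump 0.32
[[ 0.64  0.94 -1.31  2.35  2.09  0.96 -0.28]
 [ 0.64  0.79 -1.31  2.07  1.23  0.88  0.43]
 [ 0.61  0.83 -1.24  2.16  1.39  0.83  0.27]]
55 cur [16.9 14.   0.1  0.2  0.1  0.   0. ] jump 0.48
[[-0.05  0.49 -0.09  2.17 -1.18  0.02  2.81]
 [-0.54  0.51  0.6   2.   -0.62  0.57  2.22]
 [-0.45  0.55  0.48  2.09 -0.73  0.42  2.34]]
55 any [0.  0.  0.1 0.1 0.  0.  0. ] jump 0.29
[[ 0.64  0.91 -1.31  2.29  1.92  0.9  -0.14]
 [ 0.62  0.81 -1.31  2.    1.12  0.96  0.53]
 [ 0.6   0.84 -1.24  2.09  1.24  0.89  0.41]]
60 cur [6.9 4.  0.2 0.1 0.  0.  0. ] jump 0.41
[[-0.07  0.49 -0.07  2.17 -1.18  0.02  2.81]
 [-0.57  0.55  0.65  1.93 -0.56  0.7   2.16]
 [-0.51  0.58  0.57  2.03 -0.65  0.56  2.26]]
60 any [0.  0.  0.1 0.  0.  0.  0. ] jump 0.26
[[ 0.64  0.89 -1.31  2.22  1.74  0.87  0.01]
 [ 0.6   0.83 -1.31  1.93  1.03  1.06  0.61]
 [ 0.58  0.87 -1.25  2.03  1.13  0.97  0.51]]
65 cur [0. 0. 0. 0. 0. 0. 0.] jump 0.23
[[-0.09  0.5  -0.05  2.16 -0.28  0.05  1.9 ]
 [-0.25  0.51  0.17  1.86 -0.13  0.73  1.74]
 [-0.23  0.55  0.15  1.96 -0.15  0.59  1.76]]
65 any [0. 0. 0. 0. 0. 0. 0.] jump 0.22
[[ 0.61  0.83 -1.23  2.16  1.56  0.79  0.16]
 [ 0.57  0.86 -1.31  1.86  0.96  1.15  0.67]
 [ 0.56  0.9  -1.26  1.96  1.04  1.06  0.58]]
```

```bash
python3 - <<'E'
from plan import *
q=np.array(D[1][0]);pt=np.radians(65);gx=-.048
for x,R in railseq(pt,gx=gx): q,e,a=ik(x,R,q); 
print('after extraction',q.round(2),e,a)
C=np.array([.475,-.259,0])
for deg in range(-150,100,15):
    t=np.radians(deg);Xc=np.array([np.cos(t),np.sin(t),0]);qq=q;er=[]
    for k in range(1,11):   # gradual rotation
        s=yaw+(t-yaw)*k/10;Xs=np.array([np.cos(s),np.sin(s),0])
        o=C+Xc*.02; o=(O*.92)*(1-k/10)+o*k/10+Z*.20
        x,R=clip(o,0,Xs,pt,gx=gx);qq,e,a=ik(x,R,qq)
    e1,a1=e,a
    x,R=clip(C+Xc*.02+.006*Z,0,Xc,pt,gx=gx);qq,e,a=ik(x,R,qq)
    print(deg,'hi',round(e1*1000,1),round(np.degrees(a1),1),'lo',round(e*1000,1),round(np.degrees(a),1),qq.round(2))
cur=Ro.from_quat([-.08265638,.94053382,.03038769,.32808634])
x,R=railseq(pt,gx=gx)[0]
pre=x-R.apply([0,0,.07])
print('grasp',x.round(4),'pre',pre.round(4),'rotvec',(R*cur.inv()).as_rotvec(True).round(2))
E
```

```text
after extraction [-0.23  0.54  0.15  1.97 -0.15  0.59  1.76] 5.608282491539045e-06 5.831276329648225e-05
-150 hi 0.0 0.0 lo 0.0 0.0 [-0.29  1.16  1.12  1.68 -0.68  1.08 -0.08]
-135 hi 0.0 0.0 lo 0.0 0.0 [-0.33  1.11  1.06  1.77 -0.64  0.89  0.12]
-120 hi 0.0 0.0 lo 0.0 0.0 [-0.35  1.04  0.98  1.87 -0.6   0.69  0.31]
-105 hi 0.0 0.0 lo 0.0 0.0 [-0.33  0.95  0.86  1.98 -0.55  0.46  0.5 ]
-90 hi 0.0 0.0 lo 0.1 0.0 [-0.25  0.86  0.71  2.09 -0.45  0.23  0.67]
-75 hi 0.0 0.0 lo 0.1 0.0 [-0.13  0.79  0.55  2.18 -0.31  0.02  0.81]
-60 hi 0.0 0.0 lo 6.0 4.6 [-0.02  0.74  0.45  2.19 -0.96  0.02  1.76]
-45 hi 0.0 0.0 lo 10.2 7.8 [ 0.16  0.69  0.29  2.2  -1.33  0.02  2.46]
-30 hi 0.0 0.0 lo 11.9 9.1 [ 0.42  0.66  0.05  2.2  -1.31  0.02  2.81]
-15 hi 0.0 0.0 lo 10.9 8.3 [ 0.69  0.68 -0.2   2.19 -0.94  0.02  2.81]
0 hi 0.0 0.0 lo 7.1 5.5 [ 0.9   0.73 -0.4   2.19 -0.59  0.02  2.81]
15 hi 0.0 0.0 lo 1.3 1.0 [ 1.03  0.78 -0.52  2.18 -0.28  0.02  2.81]
30 hi 0.0 0.0 lo 0.0 0.0 [ 1.1   0.82 -0.58  2.11 -0.01  0.17  2.81]
45 hi 0.0 0.0 lo 0.0 0.0 [ 1.17  0.88 -0.71  2.    0.25  0.37  2.81]
60 hi 0.0 0.0 lo 0.0 0.0 [ 1.26  1.01 -0.93  1.89  0.54  0.63  2.77]
75 hi 4.7 4.2 lo 0.0 0.0 [ 1.3   1.16 -1.16  1.79  0.76  0.93  2.81]
90 hi 16.1 14.2 lo 6.8 5.4 [ 1.27  1.26 -1.31  1.75  0.92  1.15  2.81]
grasp [0.5515 0.0577 0.1455] pre [0.5224 0.0526 0.2089] rotvec [-2.52 13.24 -0.05]
```

Request:
jog_arm:
  rows:
    - [[0,0,0],[-1.25,6.6,0],0.06]
    - [[0,0,0],[-1.25,6.6,0],0.06]
    - [[0.01,0.002,-0.012],[0,0,0],0.06]
    - [[0.01,0.002,-0.013],[0,0,0],0.06]
    - [[0.01,0.002,-0.013],[0,0,0],0.06]
    - [[0.01,0.002,-0.013],[0,0,0],0.06]
    - [[0.011,0.002,-0.013],[0,0,0],0.06]
    - [[0.011,0.002,-0.013],[0,0,0],0.06]
    - [[0,0,0],[0,0,0],0.06]
    - [[0,0,0],[0,0,0],0.06]

```text
clock: 3.15
tcp_pos: [0.5227, 0.0551, 0.2076]
orientation: [0.242, -0.087, 0.966, 0.025]
force: [-0.2, -0.2, 0.5]
opening: 0.0598
grip_force: 0.0
```

```bash
cat > st.py <<'E'
from plan import *
from rig import bot
def st(tx=None,tR=None):
    s=bot.sense();w=s['orientation'];R=Ro.from_quat([w[1],w[2],w[3],w[0]])
    print('t',s['clock'],'q',s['joint_pos'].round(2),'x',s['tcp_pos'].round(4),'F',s['force'].round(2),'open',s['opening'],'gf',s['grip_force'])
    z=R.as_matrix()[:,2];print('pitch',np.degrees(np.arcsin(-z[2])).round(2))
    if tx is not None: print('d',(tx-s['tcp_pos']).round(4),'rot',(tR*R.inv()).as_rotvec(True).round(2))
    return s,R
E
python3 - <<'E'
from st import *
x,R=railseq(np.radians(65),gx=-.048)[0]
st(x-R.apply([0,0,.07]),R);print('to grasp',R.apply([0,0,.07]))
from h import *
c=bot.camera_params('wrist');im=bot.snapshot('wrist');cv2.imwrite('pics/w2.png',im)
B=O+.11*Z
for d in[(-.058,-.011,.046),(-.058,.011,.046),(-.03,-.011,.046),(-.03,.011,.046),(-.019,-.02,.115),(-.019,.02,.115)]: print(d,proj('wrist',B+X*d[0]+Y*d[1]+Z*d[2],c).round(1))
E
```

```text
t 3.15 q [-0.12  0.34 -0.02  2.22 -0.22  0.1   1.83] x [0.5227 0.0551 0.2076] F [-0.24 -0.22  0.52] open 0.05977450828245392 gf 0.0
pitch 61.86
d [-0.0003 -0.0025  0.0014] rot [-0.85  3.04 -0.35]
to grasp [ 0.02913115  0.00515234 -0.06344155]
(-0.058, -0.011, 0.046) [[288.2 251.5]]
(-0.058, 0.011, 0.046) [[333.3 251.5]]
(-0.03, -0.011, 0.046) [[290.7 286.1]]
(-0.03, 0.011, 0.046) [[331.6 286.1]]
(-0.019, -0.02, 0.115) [[264.8 428.3]]
(-0.019, 0.02, 0.115) [[356. 428.]]
```

View pics/w2.png

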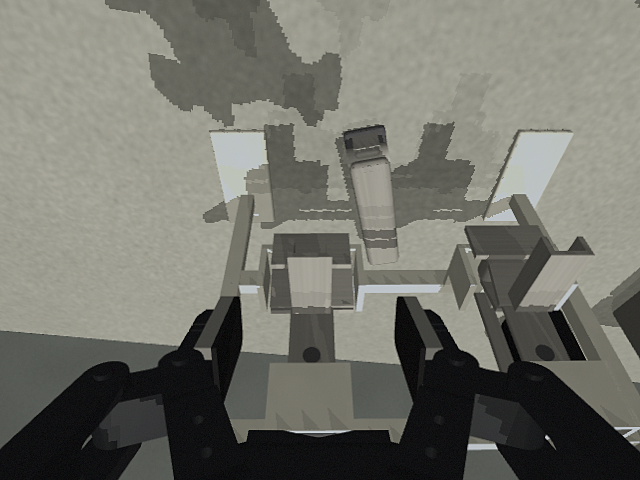

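The wide clip's lever is at (288–332, 257–307), where I predicted it to about 3 mm, and the fingers straddle it. I'll descend to the grip.

Request:
jog_arm:
  rows:
    - [[0,0,0],[-0.85,3.0,-0.3],0.06]
    - [[0.006,0,-0.012],[0,0,0],0.06]
    - [[0.006,0.001,-0.012],[0,0,0],0.06]
    - [[0.006,0.001,-0.013],[0,0,0],0.06]
    - [[0.006,0.001,-0.013],[0,0,0],0.06]
    - [[0.007,0,-0.012],[0,0,0],0.06]
    - [[0,0,0],[0,0,0],0.06]
    - [[0,0,0],[0,0,0],0.06]

```text
clock: 4.0
tcp_pos: [0.5536, 0.0571, 0.146]
orientation: [0.216, -0.085, 0.972, 0.019]
force: [0.3, 0.1, 0.1]
opening: 0.0603
grip_force: 0.0
```

```bash
python3 - <<'E'
from st import *
x,R=railseq(np.radians(65),gx=-.046)[0]
st(x,R)
from h import *
im=bot.snapshot('wrist');cv2.imwrite('pics/w3.png',im[180:480,160:480])
E
```

```text
t 4.0 q [-0.12  0.49 -0.02  2.17 -0.23  0.05  1.84] x [0.5536 0.0571 0.146 ] F [0.31 0.13 0.11] open 0.06034402220380167 gf 0.0
pitch 64.91
d [-0.0001  0.001  -0.0005] rot [-0.05  0.08  0.07]
```

View pics/w3.png

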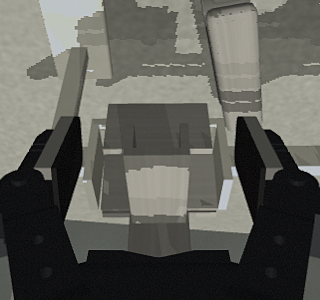

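The lever (127–187) sits centred between the pads to about 1 mm, so I'll close.

Request:
jog_arm:
  rows:
    - [[0,0,0],[0,0,0],0.035]
    - [[0,0,0],[0,0,0],0.028]
    - [[0,0,0],[0,0,0],0.026]
    - [[0,0,0],[0,0,0],0.024]
    - [[0,0,0],[0,0,0],0.022]
    - [[0,0,0],[0,0,0],0.02]
    - [[0,0,0],[0,0,0],0.018]
    - [[0,0,0],[0,0,0],0.015]
    - [[0,0,0],[0,0,0],0.01]
    - [[0,0,0],[0,0,0],0.01]
    - [[0,0,0],[0,0,0],0.01]

```text
clock: 5.15
tcp_pos: [0.554, 0.0572, 0.1464]
orientation: [0.217, -0.085, 0.972, 0.019]
force: [-2.5, -0.1, 5.6]
opening: 0.0211
grip_force: 60.0
```

Request:
jog_arm:
  rows:
    - [[0,0,0.001],[0,0,0],0.01]
    - [[0,0,0.001],[0,0,0],0.01]
    - [[0,0,0.001],[0,0,0],0.01]
    - [[0,0,0.001],[0,0,0],0.01]
    - [[0,0,0.001],[0,0,0],0.01]
    - [[0,0,0],[0,0,0],0.01]

```text
clock: 5.75
tcp_pos: [0.5541, 0.0572, 0.1512]
orientation: [0.217, -0.085, 0.972, 0.019]
force: [-0.1, 1.3, -1.5]
opening: 0.0212
grip_force: 59.4
```

Request:
jog_arm:
  rows:
    - [[0,0,0.001],[0,0,0],0.01]
    - [[0,0,0.001],[0,0,0],0.01]
    - [[0,0,0],[0,0,0],0.01]

```text
clock: 6.05
tcp_pos: [0.5541, 0.0572, 0.1533]
orientation: [0.217, -0.085, 0.972, 0.019]
force: [0.5, -0.6, -0.8]
opening: 0.0209
grip_force: 59.4
```

Request:
jog_arm:
  rows:
    - [[0,0,0.001],[0,0,0],0.01]
    - [[0,0,0],[0,0,0],0.01]

```text
clock: 6.25
tcp_pos: [0.5541, 0.0572, 0.1543]
orientation: [0.217, -0.085, 0.972, 0.019]
force: [0.1, 0.5, -0.9]
opening: 0.021
grip_force: 59.4
```

Request:
jog_arm:
  rows:
    - [[0,0,0.0008],[0,0,0],0.01]
    - [[0,0,0.0007],[0,0,0],0.01]
    - [[0,0,0],[0,0,0],0.01]

```text
clock: 6.55
tcp_pos: [0.5541, 0.0572, 0.1558]
orientation: [0.217, -0.085, 0.972, 0.019]
force: [0.3, 0.7, -0.8]
opening: 0.0213
grip_force: 59.4
```

Request:
jog_arm:
  rows:
    - [[0,0,0.0008],[0,0,0],0.01]
    - [[0,0,0.0007],[0,0,0],0.01]
    - [[0,0,0],[0,0,0],0.01]

```text
clock: 6.85
tcp_pos: [0.5541, 0.0572, 0.1573]
orientation: [0.217, -0.085, 0.972, 0.019]
force: [0.9, 0.5, -1.1]
opening: 0.0211
grip_force: 59.4
```

Request:
jog_arm:
  rows:
    - [[0,0,0.0008],[0,0,0],0.01]
    - [[0,0,0.0007],[0,0,0],0.01]
    - [[0,0,0],[0,0,0],0.01]

```text
clock: 7.15
tcp_pos: [0.5541, 0.0572, 0.1588]
orientation: [0.217, -0.085, 0.972, 0.019]
force: [-0.4, -0.1, -0.8]
opening: 0.0211
grip_force: 59.4
```

Request:
jog_arm:
  rows:
    - [[0,0,0.0008],[0,0,0],0.01]
    - [[0,0,0.0007],[0,0,0],0.01]
    - [[0,0,0],[0,0,0],0.01]

```text
clock: 7.45
tcp_pos: [0.5541, 0.0572, 0.1603]
orientation: [0.217, -0.085, 0.972, 0.019]
force: [0.3, 0.4, -1.0]
opening: 0.0213
grip_force: 59.4
```

Request:
jog_arm:
  rows:
    - [[0,0,0.0008],[0,0,0],0.01]
    - [[0,0,0.0007],[0,0,0],0.01]
    - [[0,0,0],[0,0,0],0.01]

```text
clock: 7.75
tcp_pos: [0.5541, 0.0572, 0.1618]
orientation: [0.217, -0.085, 0.972, 0.019]
force: [0.4, 0.5, -0.9]
opening: 0.0211
grip_force: 59.4
```

Request:
jog_arm:
  rows:
    - [[0,0,0.0008],[0,0,0],0.01]
    - [[0,0,0.0007],[0,0,0],0.01]
    - [[0,0,0],[0,0,0],0.01]

```text
clock: 8.05
tcp_pos: [0.5541, 0.0572, 0.1633]
orientation: [0.217, -0.085, 0.972, 0.019]
force: [-0.2, -0.9, -1.2]
opening: 0.0209
grip_force: 59.4
```

Request:
jog_arm:
  rows:
    - [[0,0,0.0008],[0,0,0],0.01]
    - [[0,0,0.0007],[0,0,0],0.01]
    - [[0,0,0],[0,0,0],0.01]

```text
clock: 8.35
tcp_pos: [0.5541, 0.0572, 0.1648]
orientation: [0.217, -0.085, 0.972, 0.019]
force: [0.9, -0.3, -2.1]
opening: 0.0211
grip_force: 59.4
```

Request:
jog_arm:
  rows:
    - [[0,0,0.0007],[0,0,0],0.01]
    - [[0,0,0],[0,0,0],0.01]

```text
clock: 8.55
tcp_pos: [0.5541, 0.0572, 0.1654]
orientation: [0.217, -0.085, 0.972, 0.019]
force: [-0.5, -1.4, -0.5]
opening: 0.0213
grip_force: 59.4
```

Request:
jog_arm:
  rows:
    - [[0,0,0.0008],[0,0,0],0.01]
    - [[0,0,0.0005],[0,0,0],0.01]
    - [[0,0,0],[0,0,0],0.01]

```text
clock: 8.85
tcp_pos: [0.5536, 0.0572, 0.1662]
orientation: [0.216, -0.085, 0.972, 0.019]
force: [0.1, -0.3, -3.6]
opening: 0.021
grip_force: 59.1
```

Stop felt at 20 mm of lift, which puts the lip at about 17.5 mm. Next is computing the tilt about the clip's top.

```bash
python3 - <<'E'
from st import *
s,R=st()
Pv=O+.22*Z
rel=s['tcp_pos']-Pv;print('rel rail',rel@X,rel@Y,rel[2])
p=rel
for k in range(1,11):
    n=Ro.from_rotvec(Y*np.radians(1.9*k)).apply(rel);print((n-p).round(4));p=n
print('turn/row',(1.9*Y).round(3)); 
a=np.radians(19);print('draw dir',-np.sin(a)*X-np.cos(a)*Z)
E
```

```text
t 8.85 q [-0.14  0.45  0.01  2.15 -0.23  0.11  1.83] x [0.5536 0.0572 0.1662] F [ 0.08 -0.31 -3.59] open 0.021008635565613273 gf 59.07277688384056
pitch 64.94
rel rail -0.04392324270809749 -0.000890892688851675 -0.053806561598846975
[-0.0017 -0.0003  0.0015]
[-0.0017 -0.0003  0.0015]
[-0.0016 -0.0003  0.0016]
[-0.0016 -0.0003  0.0017]
[-0.0015 -0.0003  0.0017]
[-0.0015 -0.0003  0.0018]
[-0.0014 -0.0002  0.0018]
[-0.0013 -0.0002  0.0019]
[-0.0013 -0.0002  0.0019]
[-0.0012 -0.0002  0.0019]
turn/row [-0.331  1.871  0.   ]
draw dir [-0.3205924  -0.05670219 -0.94551858]
```

Request:
jog_arm:
  rows:
    - [[0,0,-0.0008],[0,0,0],0.01]
    - [[-0.0017,-0.0003,0.0015],[-0.33,1.87,0],0.01]
    - [[-0.0017,-0.0003,0.0015],[-0.33,1.87,0],0.01]
    - [[-0.0016,-0.0003,0.0016],[-0.33,1.87,0],0.01]
    - [[0,0,0],[0,0,0],0.01]

```text
clock: 9.35
tcp_pos: [0.5493, 0.0564, 0.1705]
orientation: [0.168, -0.086, 0.982, 0.015]
force: [0.8, -0.0, -1.8]
opening: 0.021
grip_force: 59.1
```

Request:
jog_arm:
  rows:
    - [[-0.0016,-0.0003,0.0013],[-0.33,1.87,0],0.01]
    - [[-0.0015,-0.0003,0.0016],[-0.33,1.87,0],0.01]
    - [[-0.0015,-0.0003,0.0018],[-0.33,1.87,0],0.01]
    - [[0,0,0],[0,0,0],0.01]

```text
clock: 9.75
tcp_pos: [0.5451, 0.0556, 0.1753]
orientation: [0.12, -0.086, 0.989, 0.011]
force: [0.3, -0.1, -1.2]
opening: 0.0215
grip_force: 59.1
```

Request:
jog_arm:
  rows:
    - [[-0.0014,-0.0002,0.0018],[-0.33,1.87,0],0.01]
    - [[-0.0013,-0.0002,0.0019],[-0.33,1.87,0],0.01]
    - [[-0.0013,-0.0002,0.0019],[-0.33,1.87,0],0.01]
    - [[-0.0012,-0.0002,0.0019],[-0.33,1.87,0],0.01]
    - [[0,0,0],[0,0,0],0.01]

```text
clock: 10.25
tcp_pos: [0.5399, 0.0548, 0.1826]
orientation: [0.054, -0.087, 0.995, 0.005]
force: [-0.0, -0.1, -2.0]
opening: 0.0207
grip_force: 59.2
```

Request:
jog_arm:
  rows:
    - [[0,0,0],[0,0,0],0.01]
    - [[-0.001,-0.0002,-0.0028],[0,0,0],0.01]
    - [[-0.001,-0.0002,-0.0028],[0,0,0],0.01]
    - [[-0.001,-0.0002,-0.0028],[0,0,0],0.01]
    - [[0,0,0],[0,0,0],0.01]

```text
clock: 10.75
tcp_pos: [0.5356, 0.0539, 0.1737]
orientation: [0.053, -0.087, 0.995, 0.005]
force: [0.4, -0.9, -0.9]
opening: 0.0208
grip_force: 59.2
```

```bash
python3 - <<'E'
from h import *
im=bot.snapshot('wrist');cv2.imwrite('pics/w4.png',im)
E
```

```text
(no output)
```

View pics/w4.png

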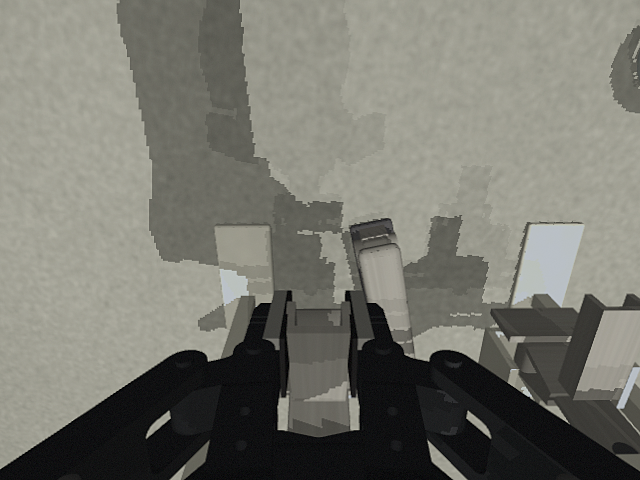

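The clip is held firmly in the fingers at (320,345) and comes out freely. I'll keep drawing it down.

Request:
jog_arm:
  rows:
    - [[-0.001,-0.0002,-0.0028],[0,0,0],0.01]
    - [[-0.001,-0.0002,-0.0028],[0,0,0],0.01]
    - [[-0.001,-0.0002,-0.0028],[0,0,0],0.01]
    - [[-0.001,-0.0002,-0.0028],[0,0,0],0.01]
    - [[-0.001,-0.0002,-0.0028],[0,0,0],0.01]
    - [[0,0,0],[0,0,0],0.01]

```text
clock: 11.4
tcp_pos: [0.5307, 0.0529, 0.1597]
orientation: [0.053, -0.087, 0.995, 0.005]
force: [-1.0, 0.4, -1.7]
opening: 0.021
grip_force: 59.2
```

Request:
jog_arm:
  rows:
    - [[-0.001,-0.0002,-0.0028],[0,0,0],0.01]
    - [[-0.001,-0.0002,-0.0028],[0,0,0],0.01]
    - [[-0.001,-0.0002,-0.0028],[0,0,0],0.01]
    - [[-0.001,-0.0002,-0.0028],[0,0,0],0.01]
    - [[-0.001,-0.0002,-0.0028],[0,0,0],0.01]
    - [[-0.001,-0.0002,-0.0028],[0,0,0],0.01]
    - [[-0.001,-0.0002,-0.0028],[0,0,0],0.01]
    - [[-0.001,-0.0002,-0.0028],[0,0,0],0.01]
    - [[0,0,0],[0,0,0],0.01]

```text
clock: 12.3
tcp_pos: [0.5227, 0.0514, 0.1374]
orientation: [0.053, -0.087, 0.995, 0.005]
force: [0.3, 0.8, -0.8]
opening: 0.0214
grip_force: 59.2
```

Request:
jog_arm:
  rows:
    - [[-0.01,-0.002,0],[0,0,0],0.01]
    - [[-0.015,-0.003,0],[0,0,0],0.01]
    - [[-0.02,-0.003,0],[0,0,0],0.01]
    - [[-0.015,-0.01,0.01],[0,0,0],0.01]
    - [[-0.005,-0.02,0.02],[0,0,-4],0.01]
    - [[0,-0.025,0.015],[0,0,-7],0.01]
    - [[0,-0.025,0.01],[0,0,-7],0.01]
    - [[0,-0.025,0.005],[0,0,-8],0.01]
    - [[0,-0.025,0],[0,0,-8],0.01]
    - [[0,-0.025,0],[0,0,-8],0.01]
    - [[0.002,-0.025,0],[0,0,-8],0.01]
    - [[0.003,-0.025,0],[0,0,-8],0.01]
    - [[0.005,-0.025,0],[0,0,-8],0.01]
    - [[0.005,-0.025,0],[0,0,-8],0.01]
    - [[0.005,-0.01,0],[0,0,-8],0.01]
    - [[0,0,0],[0,0,-8],0.01]
    - [[0,0,0],[0,0,-8],0.01]
    - [[0,0,0],[0,0,-8],0.01]
    - [[0,0,0],[0,0,-4],0.01]
    - [[0,0,0],[0,0,0],0.01]

```text
clock: 14.3
tcp_pos: [0.478, -0.2209, 0.1975]
orientation: [0.034, 0.765, 0.642, -0.041]
force: [0.4, -0.2, -1.2]
opening: 0.0207
grip_force: 59.3
```

```bash
cat > tgt.py <<'E'
from st import *
Rg=Ro.from_quat([-.085,.972,.019,.217]);Rt=Ro.from_euler('z',-110,degrees=True)*Rg
C=np.array([.4748,-.2593,0]);t=np.radians(-100);Xc=np.array([np.cos(t),np.sin(t),0]);Yc=np.cross(Z,Xc)
tx=C+.02*Xc-.0439*Xc-.0009*Yc+.040*Z
E
python3 -c "
from tgt import *
print(tx);st(tx+.1*Z,Rt)"
```

```text
[ 0.47806386 -0.23560681  0.04      ]
t 14.3 q [-0.19  0.59  0.82  1.88 -0.43  0.84  0.65] x [ 0.478  -0.2209  0.1975] F [ 0.44 -0.16 -1.23] open 0.0206716694882527 gf 59.298325181007385
pitch 83.87
d [ 0.0001 -0.0147 -0.0575] rot [-18.75   3.28  -0.  ]
```

Untilt and lower to about 20 mm above the floor.

Request:
jog_arm:
  rows:
    - [[0,-0.003,0],[-3.75,0.66,0],0.01]
    - [[0,-0.003,-0.005],[-3.75,0.66,0],0.01]
    - [[0,-0.003,-0.01],[-3.75,0.66,0],0.01]
    - [[0,-0.003,-0.015],[-3.75,0.66,0],0.01]
    - [[0,-0.003,-0.015],[-3.75,0.64,0],0.01]
    - [[0,0,-0.02],[0,0,0],0.01]
    - [[0,0,-0.02],[0,0,0],0.01]
    - [[0,0,-0.02],[0,0,0],0.01]
    - [[0,0,-0.02],[0,0,0],0.01]
    - [[0,0,-0.01],[0,0,0],0.01]
    - [[0,0,-0.002],[0,0,0],0.01]
    - [[0,0,0],[0,0,0],0.01]
    - [[0,0,0],[0,0,0],0.01]

```text
clock: 15.6
tcp_pos: [0.4787, -0.237, 0.0618]
orientation: [0.141, 0.748, 0.627, -0.166]
force: [0.2, 0.5, -0.2]
opening: 0.0208
grip_force: 59.3
```

```bash
python3 -c "
from tgt import *
from h import *
st(tx,Rt)
a=cv2.resize(bot.snapshot('top')[220:320,370:470],(500,500),interpolation=2)
b=cv2.resize(bot.snapshot('scene')[170:270,220:340],(300,250),interpolation=2)
cv2.imwrite('pics/p1.png',np.hstack([a,cv2.copyMakeBorder(b,0,250,0,0,0)]))"
```

```text
t 15.6 q [-0.31  0.89  0.81  2.03 -0.43  0.4   0.48] x [ 0.4787 -0.237   0.0618] F [ 0.18  0.47 -0.23] open 0.02077150318667453 gf 59.310273081064224
pitch 64.8
d [-0.0006  0.0014 -0.0218] rot [0.06 0.13 0.01]
```

View pics/p1.png

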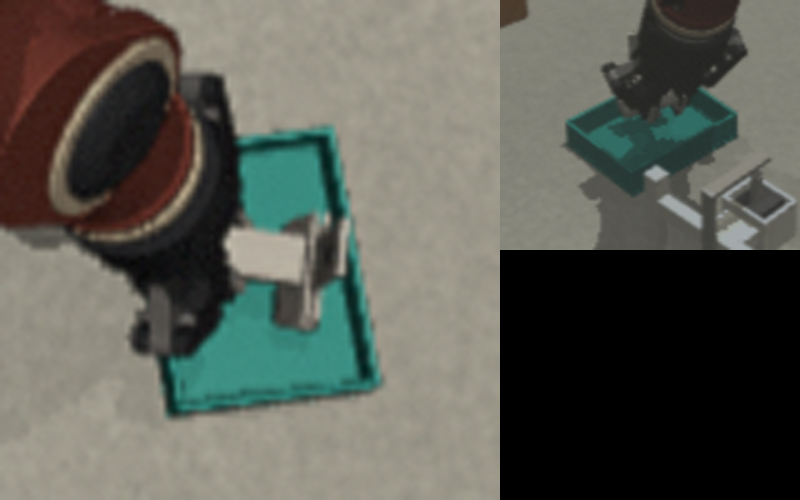

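The clip hangs upright inside the box, with the spine around (300,275) in the crop and clear of the walls. Lower it slowly.

Request:
jog_arm:
  rows:
    - [[0,0,-0.005],[0,0,0],0.01]
    - [[0,0,-0.005],[0,0,0],0.01]
    - [[0,0,-0.004],[0,0,0],0.01]
    - [[0,0,-0.002],[0,0,0],0.01]
    - [[0,0,-0.001],[0,0,0],0.01]
    - [[0,0,-0.001],[0,0,0],0.01]
    - [[0,0,0],[0,0,0],0.01]

```text
clock: 16.4
tcp_pos: [0.4782, -0.2366, 0.0428]
orientation: [0.14, 0.748, 0.627, -0.167]
force: [-0.3, -0.7, -1.6]
opening: 0.0209
grip_force: 59.3
```

Request:
jog_arm:
  rows:
    - [[0,0,-0.001],[0,0,0],0.01]
    - [[0,0,-0.001],[0,0,0],0.01]
    - [[0,0,0],[0,0,0],0.01]

```text
clock: 16.7
tcp_pos: [0.4782, -0.2365, 0.0407]
orientation: [0.14, 0.748, 0.627, -0.167]
force: [-1.0, -0.3, -0.4]
opening: 0.0205
grip_force: 59.3
```

Request:
jog_arm:
  rows:
    - [[0,0,-0.0007],[0,0,0],0.01]
    - [[0,0,0],[0,0,0],0.01]
    - [[0,0,0],[0,0,0],0.01]

```text
clock: 17.0
tcp_pos: [0.4783, -0.2366, 0.0404]
orientation: [0.141, 0.748, 0.627, -0.167]
force: [-0.7, 2.3, 3.1]
opening: 0.0209
grip_force: 59.9
```

Request:
jog_arm:
  rows:
    - [[0,0,0],[0,0,0],0.023]
    - [[0,0,0],[0,0,0],0.026]
    - [[0,0,0],[0,0,0],0.03]
    - [[0,0,0],[0,0,0],0.036]
    - [[0,0,0],[0,0,0],0.045]
    - [[0,0,0],[0,0,0],0.05]
    - [[0,0,0],[0,0,0],0.05]
    - [[0.0004,0.002,0.0045],[0,0,0],0.05]
    - [[0.0007,0.004,0.009],[0,0,0],0.05]
    - [[0.001,0.006,0.013],[0,0,0],0.05]
    - [[0.001,0.008,0.018],[0,0,0],0.05]
    - [[0.001,0.008,0.018],[0,0,0],0.05]
    - [[0.002,0.012,0.027],[0,0,0],0.05]
    - [[0.002,0.012,0.027],[0,0,0],0.05]
    - [[0,0.03,0.02],[0,0,0],0.05]
    - [[0,0.03,0.02],[0,0,0],0.05]
    - [[0,0.03,0],[0,0,0],0.05]
    - [[0,0.02,0],[0,0,0],0.05]
    - [[0,0,0],[0,0,0],0.05]
    - [[0,0,0],[0,0,0],0.05]

```text
clock: 19.0
tcp_pos: [0.4862, -0.0746, 0.1971]
orientation: [0.141, 0.748, 0.627, -0.167]
force: [-0.1, -0.1, -0.4]
opening: 0.0502
grip_force: 0.0
```

```bash
python3 -c "
from h import *
a=cv2.resize(bot.snapshot('top')[220:320,370:470],(400,400),interpolation=2)
b=cv2.resize(bot.snapshot('scene')[170:270,220:320],(400,400),interpolation=2)
cv2.imwrite('pics/p2.png',np.hstack([a,b]));s=bot.sense();print(s['clock'],s['tcp_pos'],s['opening'])"
```

```text
19.1 [ 0.48583766 -0.07592     0.19719793] 0.04990931343345557
```

View pics/p2.png

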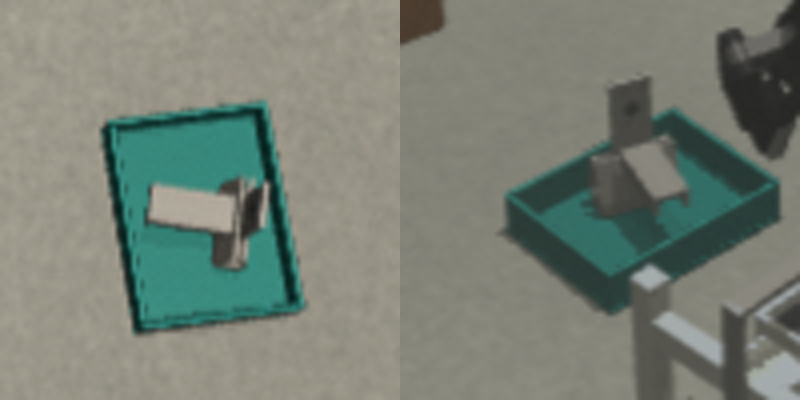

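The clip stands upright inside the box, at (230,225) in the top crop and (630,150) in the scene crop, and the gripper is clear.

```bash
python3 -c "
from rig import bot
print(bot.finish_job())"
```

```text
the job is handed in; nothing more can be done
None
```

The wide clip came off the right bay without forcing and was set down upright on the clip box floor. The gripper is clear, and the job was handed in at about 19 s; no verdict was returned.

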